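# Hang the mini planter on the drop-latch peg

### The arm

A 6-joint arm with a two-finger parallel gripper is mounted at the origin on the work surface. World frame = base frame: x ahead of the robot, y to its left, z up, the work surface at z = 0. Lengths are in mm, angles in rad, forces in N, time in s.
With the tool pointing down it reaches from about 300 to 775 mm from the base axis. Payload 14.6 kg.
Tool frame: the origin (TCP) lies midway between the tips of the shut fingers; the grasp point (between the pads) lies grasp_offset behind it (grasp_offset is the distance from the TCP to the grasp point, in mm); z points along the fingers, y is the line along which they close (so a half turn about z gives the same grasp; the last joint's range is limited). The gripper opens to 94 mm and grips with 3 to 60 N. Pads are 16 mm wide; open, the fingers measure 119 mm over their backs; the gripper's body (75 mm by 177 mm) begins 78 mm behind the grasp point.
Start: joints at [1.087, 0.3, 1.521, -0, 1.321, -0.067], TCP at [222.656, 502.905, 205.446] pointing down, gripper open.
Joint ranges: [-3.03, 3.03], [-0.79, 2.21], [0.23, 2.52], [-1.04, 4.18], [0, 3.07], [-2.55, 2.55]. Speed limits (rad/s): [2.22, 2.22, 2.57, 3.14, 3.14, 3.14].

### API

Orientations are given as [roll, pitch, yaw] about the fixed x, y, z axes, in that order (R = Rz(yaw) Ry(pitch) Rx(roll)).
In Python, from cell import * gives the robot as it stands. The module is installed in compiled form; this text tells all that it offers.
- The arm moves only by the shell command python3 -m jog 'ROWS' [FORCE]. ROWS is JSON, a list of rows, each a list of 3 entries, a list of its own where there are three numbers: the finger opening in mm, from 0 to 94, then the shift along the tool's x, y, z in units of 50 mm (1.0 is 50 mm), then the turn about the tool's z in units of 180 degrees (1.0 is 180 degrees). In form: [[fingers, [dx, dy, dz], twist], ...]. A call has 1 to 20 rows; each row shifts and turns the commanded pose from where the row before left it, along the tool's axes as they then stand; what a row does not reach is not made up. A row lasts 1/10 s, in which the tool goes at most 50 mm and 8.59 degrees, less where a joint would pass 70% of its speed; a pose out of reach is approached as far as the arm can. A call with a number of a shift or a turn outside -1 to 1 is refused whole. A call with a gripper value outside its range is refused whole. The fingers move at their own pace and stop on an object; FORCE is the grip in N (left out, the last holds). Time passes only in rows, so rows that do not move let the fingers close. It gives the time, the measured TCP pose, the force, the opening and the grip force at its end, in the units of the state.
- read_state(): the state, without advancing time (a new reading comes with each control period).
- camera(name): name is "side" or "top" or "wrist"; returns the picture (384x512x3 uint8, red, green, blue); there is no depth.
- calibration(name): a dict with "mtx" (3x3 intrinsics, pixels), "distortion" ([k1, k2, p1, p2, k3] as OpenCV has them; the pictures are not rectified), "cam_to_world" (4x4, takes a point from camera to world coordinates); the wrist camera has in their place "hand_eye" (4x4, takes a point from camera to tool coordinates, whose origin is the TCP and whose axes are the flange's). Camera axes: x right, y down, z forward; pixel columns grow to the right and rows downward; lengths in mm; the calibration is good to about 2 mm. A picture is of the moment at which its call begins: read the wrist's pose just before it. calibration takes no time and is no camera call.
- sign_off(): hands the job in; it is judged then, once.
Trained networks look in the newest picture that a camera, given by its name, has taken for a name from the list of things; names that differ only in an ending like _2 or _b are one class to them, and where a whole thing is asked for, a point or a joint stands for the part that bears it (a point fixed in the world has none). Each returns a list of dicts, best first, with "conf" (0 to 1); they miss things now and then, are a little off and sometimes report something else, mostly with a low value. They report only what shows in the picture. A call takes as long as a camera call. They do not tell look-alikes from the thing itself.
- regions_of(camera, query): "pixels" (384x512 bool, what is visible of it) and "rect" ([centre column, centre row, width, height] in pixels, round what is visible of it).
The state is a dict: "clock": time; "joints": joint angles; "qd": joint speeds; "effort": joint torques, N m; "eef_pos": TCP position; "eef_rot": TCP orientation; "wrist_force": force on the tool from outside, world axes, zero at the start; "moment": the same for the moment, N m; "finger_gap": finger opening in mm; "finger_force": force on a finger pad.
Only numpy, scipy, OpenCV 4.12 (cv2) and the standard library are available. Lean on these libraries where they do the work, as an engineer would, in place of code of your own. Each camera call takes 0.05 s, during which the arm holds its last target. There are 200 camera calls.

### The job

Hang the little terracotta planter by its steel eye on the peg of the stand: slide the eye onto the peg so that it lifts the orange flap, and press it gently on against the sprung bumper until the flap falls shut behind the eye. Leave the planter hanging upright and still from the peg, never press hard on the peg or bumper (more than 20 N bends it), and leave the coaster, the jar and the dishes where they are.

Things in the scene. Friction and masses are not known exactly. Their poses are not given: they have to be found in the camera images.
- planter: Terracotta mini planter, 68 mm across the rim, 54 mm tall, 0.2 to 0.5 kg, standing on the birch coaster; origin at the centre of its underside, z up. Two steel straps rise from the rim at its own +y and -y to an upright steel eye plate over the pot: 48 mm wide (y), 8 mm thick (x), from 84 to 124 mm above the origin, the same either way round.
- eye (a point): Centre of the planter's eye: a hole through the plate along x, 22 mm wide (y), 24 mm high, 104 mm above the planter's origin; axes as the planter's. Pinch the plate from above by its two narrow side faces (48 mm apart), fingers left and right of the hole, so that the peg passes between the fingers.
- stand: Fixed stand: dark wood base 150 x 110 x 20 mm, steel post 16 mm thick, its clamp head (30 mm wide) ending 201 mm above the ledge. Origin on the ledge on the post's axis. A level peg 14 mm wide, 10 mm high points along the stand's own -x, its axis 190 mm up at y = 0. Over 20 N between planter and stand counts as forced.
- clamp (a point): Where the peg axis crosses the post axis, in the clamp; axes as the stand's. The peg is clamped at a depth that differs each time and is not reported: the flap's pivot on it lies anywhere from 92 to 137 mm out (-x) from here, the peg's free end 4 mm further out; its tail sticks out 15 to 60 mm (+x) behind here.
- post_top (a point): Middle of the clamp head's top, 11 mm above the peg axis. Between it and the flap a black rubber bumper plate sits round the peg, 34 mm wide, from 17 mm below to 13 mm above the peg axis, face 29 mm inward of the flap pivot. It yields on a spring: 3 N at first touch plus 0.7 N per mm, for 13 mm, then solid.
- flap (a joint): Angle of the orange flap, 32 mm long from its pivot on the peg axis: 0 hanging down (shut), growing as the eye plate lifts it inward, to 1.5 rad; under 1 N lifts it. It rides on the bar below the eye hole and drops once the plate's outer face is 26 to 31 mm past the pivot, that is, with the bumper pressed in 5 to 10 mm (6.5 to 10 N).
- coaster: Round birch coaster, 96 mm across, 10 mm thick, loose; origin at the centre of its underside. The planter stands on it; it stays where it is.
- jar: Smoked glass jar with a hinged stainless lid, 75 mm across, 101 mm tall, loose; origin at the centre of its underside. Leave it alone.
- dishes: Three-tier stack of white ceramic dishes, 110 mm across at the lowest, 66 mm tall, loose; origin at the centre of the underside. Leave it alone.
Things that resemble listed ones, but are neither listed nor needed, are in the scene too. There is more than one size of the planter; the one meant has the size given above. There is more than one size of the stand; the job needs the smaller.

How it is judged (in metres and radians):
On the way, in this order (a step that is already met when the one before it is completed fails the run):
1. the planter is up off the coaster, its eye round the peg, and the eye has lifted the flap (value of joint flap above 0.6 rad and height (world z) of planter above 0.06 m and y of eye in the frame of stand between -0.012 and 0.012 m), for 0.1 s.
2. the flap has fallen shut behind the eye (value of joint flap below 0.1 rad and height (world z) of planter above 0.06 m and x of eye in the frame of stand between -0.137 and -0.04 m), for 0.2 s.
At the end, for the whole second after the job is handed in: The flap hangs shut (under 0.1 rad); the planter hangs by its eye from the peg, carried by the stand, upright within 0.2 rad and still (under 0.03 m/s): the eye centre is 40 to 137 mm out from the post axis along the peg, within 10 mm of it sideways, and 1 to 13 mm below the peg axis (value of joint flap below 0.1 rad and x of eye in the frame of stand between -0.137 and -0.04 m and y of eye in the frame of stand between -0.01 and 0.01 m and z of eye in the frame of stand between 0.177 and 0.189 m and angle between planter's own z axis and vertical below 0.2 rad and linear speed of planter below 0.03 m/s and contact force between planter and stand above 1 N); the robot touches nothing.
It fails at once if the planter pressed or dropped on the stand, peg or bumper with more than 20 N (contact force between planter and stand above 20 N).
It fails at once if the gripper or arm pressing on the stand with more than 15 N (contact force between any of the fingers, the arm and stand above 15 N).
It fails at once if the planter tipped more than 0.5 rad (angle between planter's own z axis and vertical above 0.5 rad).
It fails at once if the coaster moved more than 25 mm (distance of coaster from where it was at the start of the episode above 0.025 m).
It fails at once if the jar or the dishes moved more than 15 mm (distance of any of jar, dishes from where it was at the start of the episode above 0.015 m).
It also fails if it takes over 51 s, if anything falls off the work surface, if the arm or the gripper's body presses on something with over 40 N, if the wrist force passes 120 N, or if a joint passes its speed limit or range.

## Working session

There is one attempt and no reset: what is moved stays moved. The work goes in short steps, Python scripts to look and compute and a shell command to move; the robot and the scene stay as the last step left them, time stands still between calls to the robot, and variables do not carry over. Pictures are saved under pics/ and viewed, at most 10 in all, crops included, and the job is handed in when it is done.

```bash
mkdir -p pics; python3 - <<'E'
from cell import *
import cv2,numpy as np
s=read_state();print({k:np.round(v,3).tolist() for k,v in s.items()})
ims=[]
for n in("side","top"):
    im=camera(n);ims.append(im);cv2.imwrite(f'pics/{n}0.png',im[:,:,::-1])
    for q in("planter","eye","stand","clamp","post_top","flap","coaster","jar","dishes"):
        try:
            for r in regions_of(n,q)[:3]:print(n,q,round(r['conf'],2),np.round(r['rect']).tolist(),int(r['pixels'].sum()))
        except Exception as e:print(n,q,e)
    c=calibration(n);print(np.round(c['mtx']).tolist(),np.round(c['distortion'],3),np.round(c['cam_to_world'],2).tolist())
print(np.round(calibration('wrist')['hand_eye'],2).tolist(),np.round(calibration('wrist')['mtx'],0).tolist())
E
```

```text
{'clock': 0.0, 'joints': [1.087, 0.301, 1.522, -0.0, 1.321, -0.067], 'qd': [-0.001, -0.0, 0.001, -0.001, -0.001, 0.0], 'effort': [0.001, -53.182, -35.272, 0.071, 0.025, -0.0], 'eef_pos': [222.555, 502.701, 204.884], 'eef_rot': [-3.14, -0.0, 2.725], 'wrist_force': [0.096, -1.135, -0.161], 'moment': [-0.023, -0.007, -0.028], 'finger_force': 0.0, 'finger_gap': 93.886}
side planter 0.62 [261.0, 314.0, 35.0, 62.0] 1657
side planter 0.61 [308.0, 288.0, 26.0, 41.0] 801
side planter 0.42 [310.0, 234.0, 34.0, 57.0] 1648
side eye 0.92 [309.0, 287.0, 30.0, 46.0] 867
side eye 0.89 [261.0, 315.0, 37.0, 62.0] 1629
side stand 0.92 [202.0, 171.0, 54.0, 95.0] 2369
side stand 0.89 [267.0, 132.0, 73.0, 126.0] 3472
side clamp 0.97 [205.0, 171.0, 54.0, 92.0] 2265
side clamp 0.96 [270.0, 132.0, 76.0, 122.0] 3578
side post_top 0.71 [202.0, 170.0, 54.0, 97.0] 2257
side post_top 0.7 [269.0, 132.0, 77.0, 122.0] 3418
side coaster 0.9 [259.0, 345.0, 54.0, 43.0] 1117
side jar 0.94 [310.0, 235.0, 36.0, 53.0] 1641
side dishes 0.8 [194.0, 251.0, 50.0, 43.0] 1773
[[414.0, 0.0, 254.0], [0.0, 414.0, 191.0], [0.0, 0.0,
[... 573 characters left out ...]
amp 0.66 [151.0, 130.0, 131.0, 80.0] 5988
top post_top 0.74 [152.0, 129.0, 127.0, 78.0] 5844
top post_top 0.65 [196.0, 223.0, 74.0, 46.0] 2629
top coaster 0.61 [378.0, 230.0, 43.0, 39.0] 423
top coaster 0.43 [196.0, 224.0, 75.0, 47.0] 2785
top jar 0.92 [310.0, 152.0, 34.0, 34.0] 971
top dishes 0.74 [282.0, 252.0, 42.0, 49.0] 1644
[[382.0, 0.0, 257.0], [0.0, 382.0, 187.0], [0.0, 0.0, 1.0]] [0.044 0.    0.    0.    0.   ] [[-0.02, -0.99, 0.13, 480.33], [-1.0, 0.03, 0.03, 23.42], [-0.04, -0.13, -0.99, 983.46], [0.0, 0.0, 0.0, 1.0]]
[[-0.0, -0.97, -0.24, 69.12], [1.0, -0.0, 0.0, 0.54], [-0.0, -0.24, 0.97, -179.91], [0.0, 0.0, 0.0, 1.0]] [[266.0, 0.0, 254.0], [0.0, 266.0, 190.0], [0.0, 0.0, 1.0]]
```

```bash
python3 - <<'E'
import cv2
a=cv2.imread('pics/side0.png')[60:380,150:370];b=cv2.imread('pics/top0.png')[80:290,80:420]
cv2.imwrite('pics/side_c.png',cv2.resize(a,None,fx=1.85,fy=1.85,interpolation=2));cv2.imwrite('pics/top_c.png',cv2.resize(b,None,fx=2.3,fy=2.3,interpolation=2))
E
```

```text
(no output)
```

View pics/side_c.png

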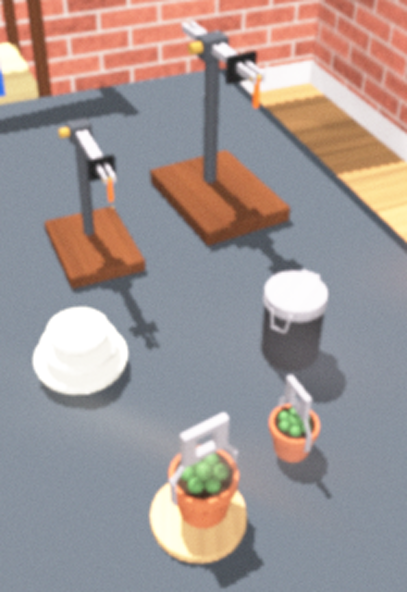

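View pics/top_c.png

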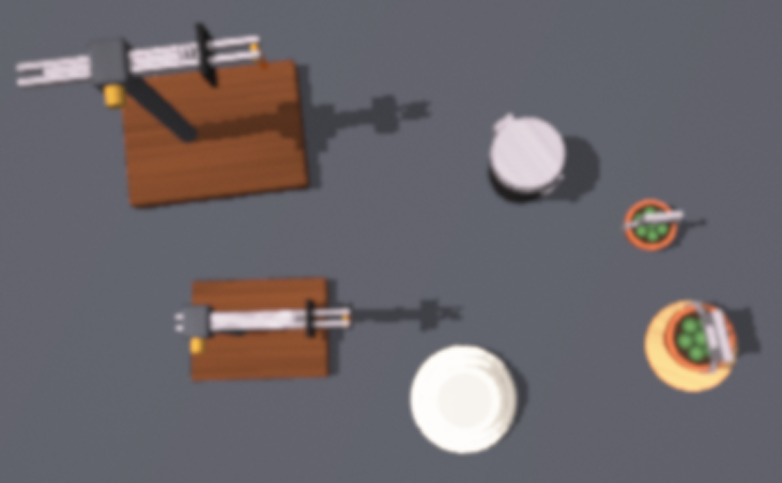

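The target could be the planter on the coaster (side 261,314; top 384,226) or the smaller planter off it (side 308,288; top 361,176). The stand could be the small one (side 202,171; top 195,222) or the large one (side 267,132; top 150,129). I choose the planter on the coaster and the small stand. Next I locate them and check the sizes.

```bash
cat >h.py <<'E'
from cell import *
import cv2,numpy as np
from scipy.spatial.transform import Rotation as R
def cam(n,st=None):
    c=calibration(n);K,D=np.array(c['mtx']),np.array(c['distortion'])
    if n=='wrist':
        T=np.eye(4);T[:3,:3]=R.from_euler('xyz',st['eef_rot']).as_matrix();T[:3,3]=st['eef_pos'];T=T@np.array(c['hand_eye'])
    else:T=np.array(c['cam_to_world'])
    return K,D,T
def onz(C,pts,z):
    K,D,T=C;p=cv2.undistortPoints(np.array(pts,float).reshape(-1,1,2),K,D).reshape(-1,2)
    d=np.c_[p,np.ones(len(p))]@T[:3,:3].T;o=T[:3,3]
    return o+d*((z-o[2])/d[:,2])[:,None]
def proj(C,P):
    K,D,T=C;W=np.linalg.inv(T)
    return cv2.projectPoints(np.array(P,float).reshape(-1,1,3),cv2.Rodrigues(W[:3,:3])[0],W[:3,3],K,D)[0].reshape(-1,2)
E
python3 - <<'E'
from h import *
import cell;print([x for x in dir(cell) if not x.startswith('_')], getattr(cell,'grasp_offset',None))
t=cam('top');s=cam('side')
f=lambda p:[(80+u/2.3,80+v/2.3) for u,v in p]
g=lambda p:[(150+u/1.85,60+v/1.85) for u,v in p]
pr=lambda n,x:print(n,np.round(x,1).tolist())
pr('base',onz(t,f([(192,280),(327,277),(328,376),(191,380)]),20))
pr('head',onz(t,f([(195,321)]),201)); pr('pegend',onz(t,f([(350,317)]),195)); pr('bumper',onz(t,f([(311,318)]),203))
pr('coaster',onz(t,f([(691,345)]),10)); pr('cs',onz(s,g([(198,513)]),10))
pr('rim',onz(t,f([(700,336)]),64)); pr('plate',onz(t,f([(712,312),(729,360)]),134)); pr('plateS',onz(s,g([(181,436),(228,417)]),134))
pr('sbase',onz(s,g([(45,228),(112,208),(144,264),(75,277)]),20)); pr('spegend',onz(s,g([(110,178)]),190)); pr('shead',onz(s,g([(78,130)]),201))
pr('bigbase',onz(t,f([(122,88),(295,60),(307,185),(131,205)]),20))
pr('dishes',onz(t,f([(464,400)]),40)); 
E
```

```text
['Unreachable', 'calibration', 'camera', 'grasp_offset', 'read_state', 'regions_of', 'sign_off'] 18.8
base [[575.4, 294.5, 20.0], [574.8, 144.7, 20.0], [466.7, 144.6, 20.0], [466.0, 294.3, 20.0]]
head [[520.7, 240.5, 201.0]]
pegend [[521.1, 102.3, 195.0]]
bumper [[520.6, 136.3, 203.0]]
coaster [[491.8, -249.5, 10.0]]
cs [[494.0, -248.6, 10.0]]
rim [[500.1, -244.0, 64.0]]
plate [[521.0, -236.3, 134.0], [475.7, -248.9, 134.0]]
plateS [[477.2, -246.0, 134.0], [525.6, -242.0, 134.0]]
sbase [[465.0, 274.0, 20.0], [573.4, 287.4, 20.0], [573.1, 137.9, 20.0], [476.0, 146.1, 20.0]]
spegend [[524.8, 108.7, 190.0]]
shead [[516.6, 220.5, 201.0]]
bigbase [[797.2, 376.3, 20.0], [824.1, 178.5, 20.0], [678.8, 166.0, 20.0], [661.6, 363.9, 20.0]]
dishes [[438.9, -1.6, 40.0]]
```

```bash
python3 - <<'E'
from h import *
s=read_state();p=s['eef_pos'];print(R.from_euler('xyz',s['eef_rot']).as_matrix().round(2).tolist())
E
```

```text
[[-0.91, 0.4, -0.0], [0.4, 0.91, -0.0], [0.0, -0.0, -1.0]]
```

```bash
python3 -m jog '[[94,[-0.616,-0.636,-0.06],0],[94,[-0.616,-0.636,-0.06],0],[94,[-0.616,-0.636,-0.06],0],[94,[-0.616,-0.636,-0.06],0],[94,[-0.616,-0.636,-0.06],0],[94,[-0.616,-0.636,-0.06],0],[94,[-0.616,-0.636,-0.06],0],[94,[-0.616,-0.636,-0.06],0],[94,[-0.616,-0.636,-0.06],0],[94,[-0.616,-0.636,-0.06],0],[94,[-0.616,-0.636,-0.06],0],[94,[-0.616,-0.636,-0.06],0],[94,[-0.616,-0.636,-0.06],0],[94,[-0.616,-0.636,-0.06],0],[94,[-0.616,-0.636,-0.06],0],[94,[-0.616,-0.636,-0.06],0],[94,[-0.616,-0.636,-0.06],0],[94,[-0.616,-0.636,-0.06],0]]'
python3 -m jog '[[94,[0,0,0],0.046],[94,[0,0,0],0.046],[94,[0,0,0],0.046],[94,[0,0,0],0.046],[94,[0,0,0],0.046],[94,[0,0,0],0.046],[94,[0,0,0],0.046],[94,[0,0,0],0.046],[94,[0,0,0],0],[94,[0,0,0],0]]'
python3 - <<'E'
from h import *
s=read_state();im=camera('wrist');cv2.imwrite('pics/w1.png',im[:,:,::-1])
C=cam('wrist',s)
for q in('planter','eye','coaster'):
    for r in regions_of('wrist',q)[:2]:print(q,r['conf'],np.round(r['rect']))
print(s['eef_pos'],s['eef_rot'],s['joints'])
np.savez('w1',p=s['eef_pos'],r=s['eef_rot'])
E
```

```text
clock: 2.8
eef_pos: [498.2, -246.8, 259.6]
eef_rot: [3.142, 0.0, 2.725]
wrist_force: [0.7, -0.1, -0.2]
finger_gap: 94.0
finger_force: 0.0
clock: 3.8
eef_pos: [497.9, -245.0, 259.4]
eef_rot: [-3.142, 0.0, 1.573]
wrist_force: [0.4, 0.1, -0.8]
finger_gap: 93.8
finger_force: 0.0
planter 0.78 [340. 146.  37.  39.]
eye 0.59 [257. 174.  52.  51.]
eye 0.58 [338. 146.  36.  39.]
coaster 0.98 [251. 171.  56.  57.]
[ 497.85403852 -244.9519645   259.44861251] [-3.14156470e+00  5.49679498e-05  1.57306875e+00] [-5.23221165e-01  2.75493031e-01  1.42702379e+00 -6.21108641e-05
  1.43907244e+00 -5.25485425e-01]
```

View pics/w1.png

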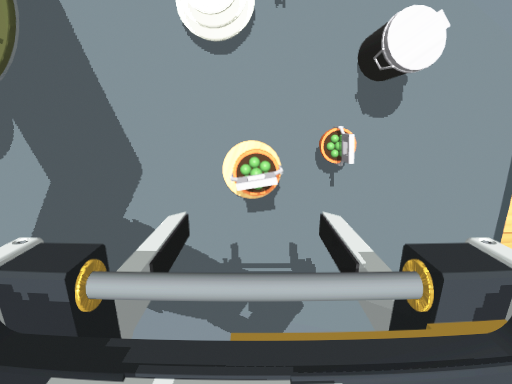

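```bash
python3 - <<'E'
import cv2
a=cv2.imread('pics/w1.png')[135:205,215:305]
cv2.imwrite('pics/w1c.png',cv2.resize(a,None,fx=8,fy=8,interpolation=2))
E
```

```text
(no output)
```

View pics/w1c.png

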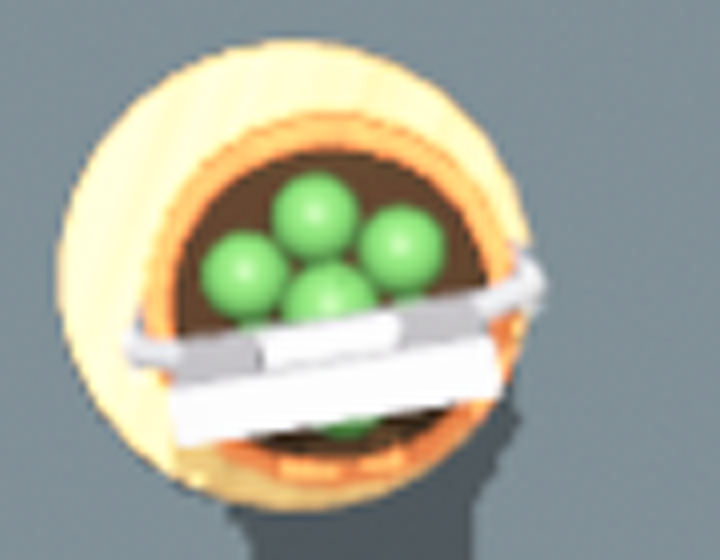

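The crop shows the target on the coaster: the plate's top face has corners at crop (170,393), (490,338), (500,395) and (180,445), and the rim is centred at about (335,290).

```bash
python3 - <<'E'
from h import *
w=np.load('w1.npz');s=dict(eef_pos=w['p'],eef_rot=w['r']);C=cam('wrist',s)
f=lambda p:[(215+u/8-.44,135+v/8-.44) for u,v in p]
q=onz(C,f([(170,393),(490,338),(500,395),(180,445)]),134);print(q.round(1).tolist(),q.mean(0).round(1))
d=q[1]+q[2]-q[0]-q[3];print('ang',np.degrees(np.arctan2(d[1],d[0])),np.linalg.norm(d)/2,np.linalg.norm(q[0]-q[3]))
r=onz(C,f([(147,300),(512,285),(335,110)]),64);print(r.round(1).tolist())
print('coaster',onz(C,f([(58,275),(530,275),(300,40),(295,510)]),10).round(1).tolist())
E
```

```text
[[478.1, -243.4, 134.0], [524.9, -235.1, 134.0], [526.6, -243.6, 134.0], [479.5, -251.3, 134.0]] [ 502.3 -243.3  134. ]
ang 9.641734114103194 47.64553537679768 7.988939400585664
[[469.4, -242.1, 64.0], [534.6, -239.3, 64.0], [502.9, -208.4, 64.0]]
coaster [[447.1, -246.7, 10.0], [543.4, -246.5, 10.0], [496.5, -199.4, 10.0], [495.4, -296.4, 10.0]]
```

```bash
python3 -m jog '[[94,[0.034,0.088,0],0],[94,[0,0,0.3],-0.027],[94,[0,0,0.5],-0.026],[94,[0,0,0.6],0],[94,[0,0,0.6],0],[94,[0,0,0.6],0],[94,[0,0,0.4],0],[94,[0,0,0.2],0],[94,[0,0,0.05],0],[94,[0,0,0],0]]' 
python3 -m jog '[[40,[0,0,0],0],[40,[0,0,0],0],[40,[0,0,0],0],[40,[0,0,0],0],[40,[0,0,0],0],[40,[0,0,0],0],[40,[0,0,0],0],[40,[0,0,0],0]]' 40
```

```text
clock: 5.0
eef_pos: [502.6, -243.3, 97.5]
eef_rot: [3.141, 0.0, 1.735]
wrist_force: [-0.1, -0.5, 0.0]
finger_gap: 94.1
finger_force: 0.0
clock: 5.8
eef_pos: [502.3, -243.2, 96.9]
eef_rot: [-3.142, -0.0, 1.735]
wrist_force: [-0.7, -0.4, -0.1]
finger_gap: 47.8
finger_force: 39.8
```

```bash
python3 -m jog '[[40,[0,0,-0.1],0],[40,[0,0,-0.25],0],[40,[0,0,-0.4],0],[40,[0,0,-0.4],0],[40,[0,0,-0.3],0],[40,[0,0,-0.21],0],[40,[0,0,0],0.026],[40,[0,0,0],0.0262],[40,[0,0,0],0]]'
python3 -m jog '[[40,[0.1,0,0],0],[40,[0.25,0.02,0],0],[40,[0.4,0.04,0],0],[40,[0.5,0.04,0],0],[40,[0.5,0.04,0],0],[40,[0.5,0.04,0],0],[40,[0.5,0.04,0],0],[40,[0.5,0.04,0],0],[40,[0.5,0.04,0],0],[40,[0.5,0.04,0],0],[40,[0.5,0.034,0],0],[40,[0.4,0,0],0],[40,[0.35,0,0],0],[40,[0.25,0,0],0],[40,[0.15,0,0],0],[40,[0.06,0,0],0],[40,[0,0,0],0],[40,[0,0,0],0]]'
python3 - <<'E'
from h import *
s=read_state();im=camera('wrist');np.savez('w2',p=s['eef_pos'],r=s['eef_rot']);print(s['finger_gap'],s['wrist_force'])
a=im[:,:,::-1];cv2.imwrite('pics/w2.png',a);cv2.imwrite('pics/w2c.png',cv2.resize(a[0:200,160:350],None,fx=3,fy=3,interpolation=2))
s=camera('side')[:,:,::-1];cv2.imwrite('pics/s2.png',s);cv2.imwrite('pics/s2c.png',cv2.resize(s[100:300,150:350],None,fx=3,fy=3,interpolation=2))
E
```

```text
clock: 6.7
eef_pos: [502.2, -243.2, 180.2]
eef_rot: [-3.141, -0.0, 1.57]
wrist_force: [0.3, 0.2, -4.3]
finger_gap: 47.3
finger_force: 39.8
clock: 8.5
eef_pos: [520.9, 54.3, 179.9]
eef_rot: [-3.142, 0.0, 1.571]
wrist_force: [1.7, -0.8, -4.3]
finger_gap: 48.1
finger_force: 39.8
48.07893865469023 [ 1.7315258  -0.84808495 -4.30838033]
```

View pics/w2c.png

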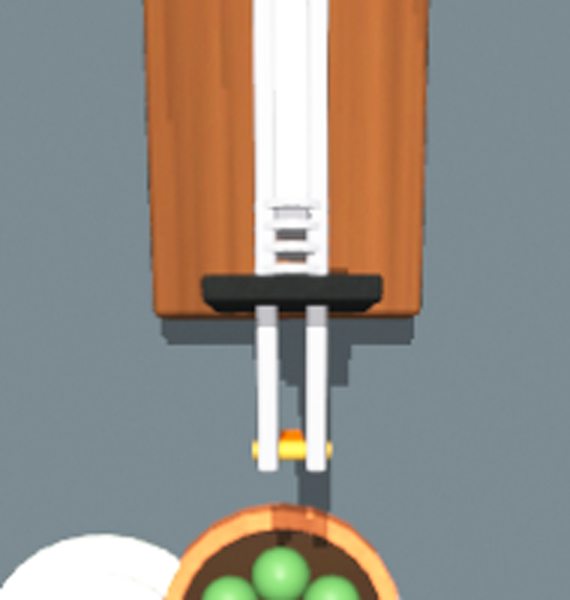

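View pics/s2c.png

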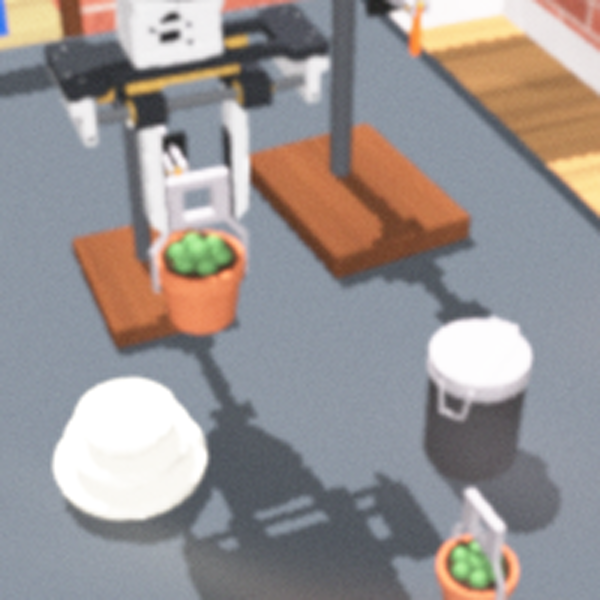

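The wrist view shows the peg end at crop (292,470), the yellow pivot pin at (292,450), the bumper's face at (292,308) and the peg's edges at columns 257 and 327. The planter hangs upright in the grip.

```bash
python3 - <<'E'
from h import *
w=np.load('w2.npz');C=cam('wrist',dict(eef_pos=w['p'],eef_rot=w['r']))
f=lambda p:[(160+u/3-.33,v/3-.33) for u,v in p]
print('end',onz(C,f([(257,470),(327,470)]),195).round(1).tolist())
print('inner',onz(C,f([(254,30),(328,30),(256,220),(328,220)]),195).round(1).tolist())
print('pin',onz(C,f([(292,450)]),192).round(1).tolist())
print('bumper top',onz(C,f([(202,277),(382,277),(210,300),(376,300)]),203).round(1).tolist())
print('base front',onz(C,f([(155,317),(420,315)]),20).round(1).tolist())
# width-based height
for z in(185,190,195,200):
    a=onz(C,f([(257,450),(327,450)]),z);b=onz(C,f([(202,285),(382,285)]),z+8);print(z,a[1,0]-a[0,0],b[1,0]-b[0,0])
im=cv2.imread('pics/w2.png');cv2.imwrite('pics/w2d.png',cv2.resize(im[120:280,180:330],None,fx=4,fy=3.7,interpolation=2))
# predicted eye plate top in wrist, should tell if eye slipped
p=w['p'];print(proj(C,[[p[0]-24,p[1]-4,p[2]+37],[p[0]+24,p[1]-4,p[2]+37],[p[0]+24,p[1]+4,p[2]+37],[p[0]-24,p[1]+4,p[2]+37]]).round(1).tolist())
E
```

```text
end [[517.0, 104.9, 195.0], [531.4, 104.9, 195.0]]
inner [[517.0, 187.2, 195.0], [530.7, 187.2, 195.0], [517.1, 153.4, 195.0], [531.1, 153.4, 195.0]]
pin [[524.2, 108.7, 192.0]]
bumper top [[507.2, 142.0, 203.0], [540.8, 142.0, 203.0], [508.6, 137.8, 203.0], [539.8, 137.8, 203.0]]
base front [[470.2, 146.6, 20.0], [578.5, 147.4, 20.0]]
185 15.230433578546695 35.810603071130174
190 14.794842636883118 34.73730433952886
195 14.359251695219427 33.66400560792749
200 13.92366075355585 32.590706876326124
[[211.0, 253.4], [292.2, 253.3], [292.7, 240.9], [210.4, 240.9]]
```

View pics/w2d.png

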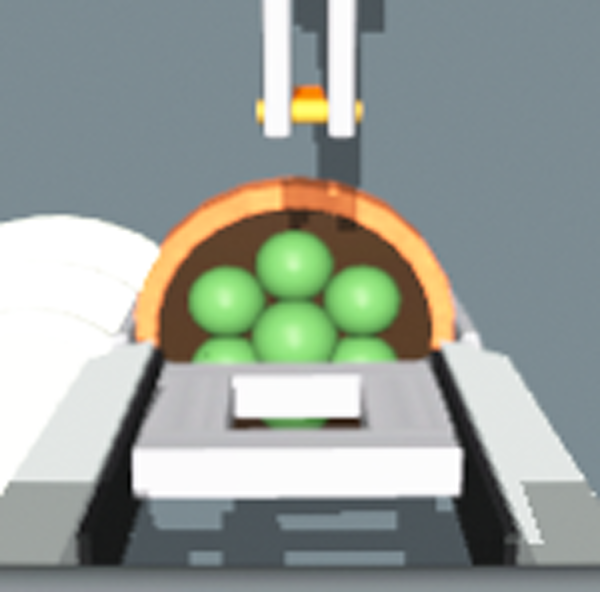

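```bash
python3 -m jog '[[40,[0,0.034,0.08],0],[40,[0.1,0,0.078],0],[40,[0.2,0,0],0],[40,[0.2,0,0],0],[40,[0.2,0,0],0],[40,[0.15,0,0],0],[40,[0.1,0,0],0],[40,[0.05,0,0],0],[40,[0.05,0,0],0],[40,[0.05,0,0],0],[40,[0.05,0,0],0],[40,[0,0,0],0],[40,[0,0,0],0]]'
python3 - <<'E'
from h import *
s=read_state();im=camera('wrist');np.savez('w3',p=s['eef_pos'],r=s['eef_rot']);print(s['eef_pos'])
a=im[:,:,::-1];cv2.imwrite('pics/w3.png',a);cv2.imwrite('pics/w3c.png',cv2.resize(a[130:280,180:330],None,fx=4,fy=4,interpolation=2))
E
```

```text
clock: 9.9
eef_pos: [522.5, 112.2, 172.0]
eef_rot: [-3.142, 0.0, 1.571]
wrist_force: [1.4, 0.2, -3.8]
finger_gap: 47.8
finger_force: 39.8
[522.52231842 112.21266581 172.02486457]
```

View pics/w3c.png

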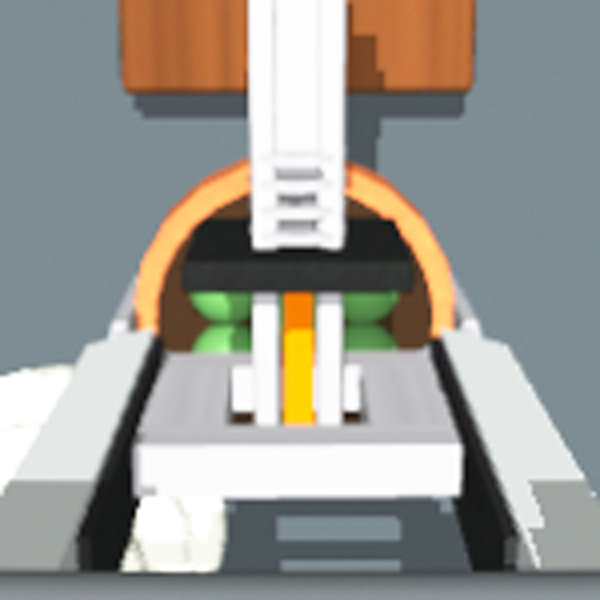

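The peg passes cleanly through the hole, with the peg at column 298 and the hole at 297, and the flap is lifting. I press on slowly.

```bash
python3 -m jog '[[40,[0.06,0,0],0],[40,[0.06,0,0],0],[40,[0.06,0,0],0],[40,[0.06,0,0],0],[40,[0.06,0,0],0],[40,[0.06,0,0],0],[40,[0.06,0,0],0],[40,[0.04,0,0],0],[40,[0.03,0,0],0],[40,[0,0,0],0]]'
python3 -m jog '[[40,[0.03,0,0],0],[40,[0.03,0,0],0],[40,[0.02,0,0],0],[40,[0,0,0],0],[40,[0,0,0],0]]'
```

```text
clock: 10.95
eef_pos: [522.5, 136.5, 172.0]
eef_rot: [-3.141, 0.001, 1.571]
wrist_force: [-1.1, -5.4, -3.6]
finger_gap: 47.9
finger_force: 39.8
clock: 11.45
eef_pos: [522.5, 140.1, 172.0]
eef_rot: [-3.141, 0.001, 1.571]
wrist_force: [-1.0, -7.7, -2.9]
finger_gap: 47.7
finger_force: 39.8
```

```bash
python3 -m jog '[[40,[0.02,0,0],0],[40,[0.02,0,0],0],[40,[0.02,0,0],0],[40,[0,0,0],0],[40,[0,0,0],0],[40,[0,0,0],0]]'
python3 - <<'E'
from h import *
a=camera('wrist')[:,:,::-1];cv2.imwrite('pics/w4.png',a);b=camera('side')[:,:,::-1]
x=cv2.resize(a[150:280,190:320],(520,520),interpolation=2)
cv2.imwrite('pics/w4c.png',x);cv2.imwrite('pics/s4.png',b)
E
```

```text
clock: 12.05
eef_pos: [522.5, 142.7, 172.0]
eef_rot: [-3.141, 0.002, 1.571]
wrist_force: [-0.9, -9.5, -2.8]
finger_gap: 47.7
finger_force: 39.8
```

View pics/w4c.png

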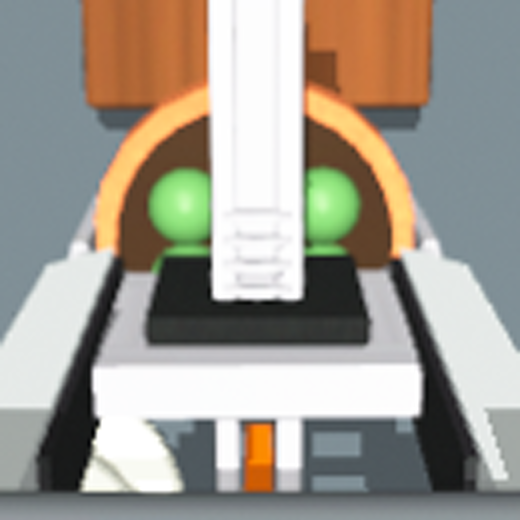

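```bash
python3 - <<'E'
from h import *
s=read_state();C=cam('wrist',s)
P=[[524,108.8,190],[524,108.8,158],[524,112,160],[524,138,177],[524,138.7,204]]
for p,q in zip(P,proj(C,P)):print(p,q.round(1),'crop',((q-[190,150])*4).round(0))
E
```

```text
[524, 108.8, 190] [254.1 279.8] crop [257. 519.]
[524, 108.8, 158] [254.1 257.2] crop [256. 429.]
[524, 112, 160] [254.1 254.8] crop [256. 419.]
[524, 138, 177] [254.1 233. ] crop [256. 332.]
[524, 138.7, 204] [254.2 249.7] crop [257. 399.]
```

```bash
python3 - <<'E'
import cv2
a=cv2.imread('pics/w4.png')
for r in range(246,274):print(r,a[r,254,::-1].tolist(),a[r,257,::-1].tolist())
E
```

```text
246 [253, 253, 253] [253, 253, 253]
247 [253, 253, 253] [253, 253, 253]
248 [253, 253, 253] [253, 253, 253]
249 [253, 253, 253] [253, 253, 253]
250 [253, 252, 253] [253, 253, 253]
251 [253, 253, 253] [253, 253, 253]
252 [253, 253, 253] [253, 253, 253]
253 [253, 253, 253] [253, 252, 253]
254 [200, 202, 205] [200, 202, 204]
255 [102, 90, 80] [103, 90, 80]
256 [240, 124, 31] [208, 114, 52]
257 [251, 138, 0] [230, 123, 40]
258 [251, 138, 0] [234, 135, 56]
259 [251, 138, 0] [235, 141, 63]
260 [251, 138, 0] [236, 141, 63]
261 [251, 138, 0] [235, 140, 62]
262 [251, 138, 0] [243, 139, 41]
263 [251, 137, 0] [245, 139, 32]
264 [251, 138, 0] [243, 132, 24]
265 [251, 138, 0] [242, 129, 19]
266 [225, 103, 1] [204, 99, 22]
267 [206, 93, 6] [188, 92, 25]
268 [206, 92, 6] [187, 91, 23]
269 [205, 92, 4] [187, 91, 24]
270 [205, 92, 2] [187, 91, 24]
271 [205, 92, 6] [187, 91, 23]
272 [174, 84, 22] [171, 85, 25]
273 [89, 82, 80] [90, 83, 80]
```

The orange flap ends at row 256 with a dark gap before the plate. A hanging tip should fall at row 257, so the flap has dropped. I back off the bumper and lower the planter.

```bash
python3 -m jog '[[40,[-0.03,0,0],0],[40,[-0.05,0,0],0],[40,[-0.05,0,0],0],[40,[-0.05,0,0],0],[40,[-0.05,0,0],0],[40,[-0.04,0,0],0],[40,[0,0,0.02],0],[40,[0,0,0.03],0],[40,[0,0,0.03],0],[40,[0,0,0.02],0],[40,[0,0,0],0],[40,[0,0,0],0]]'
python3 - <<'E'
from h import *
s=read_state();C=cam('wrist',s);a=camera('wrist')[:,:,::-1];cv2.imwrite('pics/w5.png',a)
print(proj(C,[[524,108.8,190],[524,108.8,158],[524,s['eef_pos'][1]-4,s['eef_pos'][2]+37]]).round(1).tolist())
for r in range(240,284,2):print(r,a[r,254,::-1].tolist())
E
```

```text
clock: 13.35
eef_pos: [522.5, 130.3, 167.0]
eef_rot: [-3.142, -0.0, 1.571]
wrist_force: [-0.1, 0.3, -3.5]
finger_gap: 47.9
finger_force: 39.8
[[254.0, 267.5], [254.0, 245.9], [254.1, 253.4]]
240 [194, 194, 196]
242 [251, 251, 251]
244 [252, 252, 253]
246 [252, 252, 253]
248 [252, 252, 253]
250 [252, 252, 253]
252 [252, 252, 253]
254 [250, 189, 140]
256 [251, 137, 0]
258 [251, 137, 0]
260 [251, 138, 0]
262 [251, 137, 0]
264 [251, 138, 0]
266 [201, 143, 45]
268 [224, 176, 61]
270 [226, 178, 61]
272 [124, 126, 120]
274 [93, 101, 102]
276 [120, 124, 130]
278 [136, 143, 146]
280 [149, 154, 159]
282 [160, 168, 171]
```

```bash
python3 -m jog '[[40,[0,0,0.02],0],[40,[0,0,0],0],[40,[0,0,0],0]]'; python3 -m jog '[[40,[0,0,0.01],0],[40,[0,0,0],0],[40,[0,0,0],0]]'
```

```text
clock: 13.7
eef_pos: [522.5, 130.3, 166.0]
eef_rot: [-3.142, 0.0, 1.571]
wrist_force: [0.2, -0.4, -4.9]
finger_gap: 47.4
finger_force: 39.8
clock: 14.0
eef_pos: [522.6, 130.3, 165.7]
eef_rot: [3.141, -0.0, 1.571]
wrist_force: [-1.1, -0.6, -0.5]
finger_gap: 47.5
finger_force: 39.8
```

```bash
python3 -m jog '[[52,[0,0,0],0],[58,[0,0,0],0],[70,[0,0,0],0],[76,[0,0,0],0],[76,[0,0,0],0],[76,[0,0,0],0],[76,[0,0,0],0]]'; python3 -m jog '[[76,[0,0,-0.1],0],[76,[0,0,-0.3],0],[76,[0,0,-0.4],0],[76,[0,0,-0.5],0],[76,[0,0,-0.5],0],[76,[0,0,-0.4],0],[76,[0,0,-0.2],0],[76,[0,0,0],0],[76,[0,0,0],0],[76,[0,0,0],0],[76,[0,0,0],0],[76,[0,0,0],0],[76,[0,0,0],0],[76,[0,0,0],0],[76,[0,0,0],0],[76,[0,0,0],0],[76,[0,0,0],0]]'
python3 - <<'E'
from h import *
a=camera('wrist')[:,:,::-1];b=camera('side')[:,:,::-1]
x=cv2.resize(a[90:250,180:330],(395,420),interpolation=2);y=cv2.resize(b[130:270,140:270],(390,420),interpolation=2)
cv2.imwrite('pics/f.png',np.hstack([x,y]))
E
```

```text
clock: 14.7
eef_pos: [522.5, 130.3, 165.6]
eef_rot: [3.142, 0.0, 1.571]
wrist_force: [-0.7, 0.1, 0.0]
finger_gap: 76.1
finger_force: 0.0
clock: 16.4
eef_pos: [522.5, 130.3, 285.6]
eef_rot: [3.141, -0.0, 1.571]
wrist_force: [0.4, -0.6, -0.7]
finger_gap: 76.0
finger_force: 0.0
```

View pics/f.png

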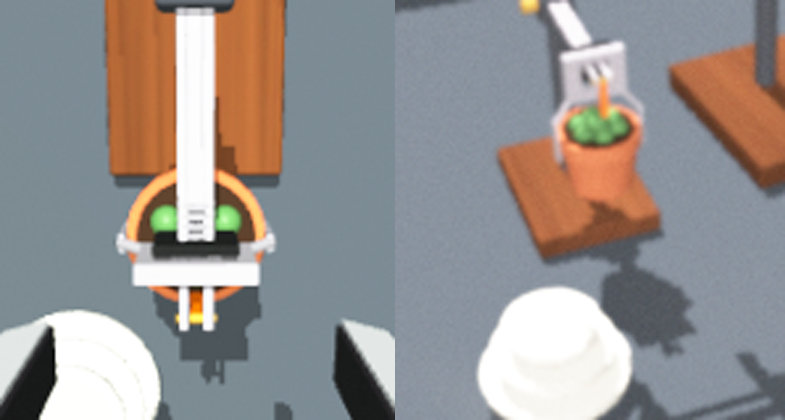

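The planter hangs upright on the peg between the bumper and the flap, which hangs down in front of the plate (crop 603,98). The gripper is clear of everything.

```bash
python3 -m jog '[[76,[0,0,0],0],[76,[0,0,0],0],[76,[0,0,0],0],[76,[0,0,0],0],[76,[0,0,0],0],[76,[0,0,0],0],[76,[0,0,0],0],[76,[0,0,0],0],[76,[0,0,0],0],[76,[0,0,0],0],[76,[0,0,0],0],[76,[0,0,0],0],[76,[0,0,0],0],[76,[0,0,0],0],[76,[0,0,0],0],[76,[0,0,0],0],[76,[0,0,0],0],[76,[0,0,0],0],[76,[0,0,0],0],[76,[0,0,0],0]]' && python3 -c "from cell import *;print(sign_off())"
```

```text
clock: 18.5
eef_pos: [522.5, 130.3, 285.5]
eef_rot: [-3.142, 0.0, 1.571]
wrist_force: [-1.1, -0.0, 0.4]
finger_gap: 75.9
finger_force: 0.0
the job is handed in; nothing more can be done
None
```

I handed the job in at 18.5 s with the planter hanging upright from the small stand's peg and the flap shut behind its eye; the highest push I read on the bumper was 9.5 N, and sign-off gave no verdict.

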